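# Mount the carrier plate in the press bed

## Robot

A 6-joint arm with a two-finger parallel gripper is mounted at the origin on a cart in front of the work surface, level with it; the furniture and walls round the work are solid. World frame = base frame: x ahead of the robot, y to its left, z up, the work surface at z = 0. Lengths are in mm, angles in rad, forces in N, time in s.
With the tool pointing down it reaches from about 275 to 825 mm from the base axis. Payload 5.2 kg.
Tool frame: the origin (TCP) lies at the very end of the fingers, on their centre line; the grasp point (between the pads) lies 19 mm behind it; z points along the fingers, y is the line along which they close (so a half turn about z gives the same grasp; the last joint's range is limited). The gripper opens to 93 mm and grips with 3 to 60 N. Pads are 15 mm wide; open, the fingers measure 128 mm over their backs; the gripper's body (75 mm by 188 mm) begins 65 mm behind the grasp point.
Start: joints at [1.009, 0.259, 1.535, -0, 1.348, -0.203], TCP at [193.112, 514.988, 218.653] pointing down, gripper open.
Joint ranges: [-3.14, 3.14], [-0.91, 2.08], [0.19, 2.58], [-1.22, 4.36], [0.22, 2.71], [-3.12, 3.12]. Speed limits (rad/s): [2.57, 2.57, 3.14, 3.14, 3.14, 3.14].

## Interface

Orientations are given as [roll, pitch, yaw] about the fixed x, y, z axes, in that order (R = Rz(yaw) Ry(pitch) Rx(roll)).
In Python, from bench import robot gives the robot as it stands. The module is installed in compiled form; this text tells all that it offers. Calls block until the motion is done:
- robot.move_ptp(position, orientation): joint-space move of the TCP to a pose.
- robot.move_linear(position, ori=None, speed=150, f_stop=None): straight line of the TCP; ori=None keeps the orientation; speed is the mean speed in mm/s. With f_stop (N) it stops when the force on the tool has changed by that much, and returns True; else False.
- robot.move_j(angles): joint-space move.
- robot.move_gripper(opening): opening from 0.0 (shut) to 1.0 (fully open); the grip force is fixed at half the most; returns when the fingers have stopped.
- robot.sleep(seconds).
- robot.inverse_kinematics(position, orientation): joint angles nearest the present ones, or None.
- robot.get_image(name): name is "side" or "top" or "wrist"; returns a dict with "img" (480x640x3 uint8, blue, green, red), "fovy" (degrees; the focal length in pixels is half the picture's height over the tangent of half this angle, whatever the lens; pixels are square), "cx", "cy" (the principal point, pixels), "eye" and "orientation" of the camera in the world. Camera axes: x right, y down, z forward; pixel columns grow to the right and rows downward; lengths in mm; the calibration is good to about 2 mm. A picture is of the moment at which its call begins. There is no depth.
A pose or a line that the arm cannot do raises robot.MotionError and nothing moves.
- robot.hand_in(): hands the job in; it is judged then, once.
Readings, each from a call of its own:
- robot.current_t(): time.
- robot.current_qpos(): joint angles.
- robot.current_joint_vel(): joint speeds.
- robot.current_joint_efforts(): joint torques, N m.
- robot.current_tcp_pos(): TCP position.
- robot.current_eef_rot(): TCP orientation.
- robot.current_contact_force(): force on the tool from outside, world axes, zero at the start.
- robot.current_ft_torque(): the same for the moment, N m.
- robot.current_gripper_width(): opening from 0.0 (shut) to 1.0 (fully open).
- robot.current_finger_force(): force on a finger pad.
Only numpy, scipy, OpenCV 4.12 (cv2) and the standard library are available. Lean on these libraries where they do the work, as an engineer would, in place of code of your own. Each camera call takes 0.05 s, during which the arm holds its last target. There are 200 camera calls.

## Task

The glued carrier plate is dry: swing the toggle clamp's arm up out of the way by its handle, take the plate out and mount it in the press bed, hooking its tongue under the bed's lip with the plate held tilted and then lowering its other end until it lies flat and fully home. Leave the clamp open and do not disturb the weight, the pot and the spool standing around.

Things in the scene. Friction and masses are not known exactly. Their poses are not given: they have to be found in the camera images.
- plate: Aluminium carrier plate, 0.25 kg: body 120 x 60 x 10 mm (x -60..60, y +-30, z 0..10) with a thinner tongue at its +x end. Origin: centre of the body's underside; x points to the tongue, z up. It starts flat on the clamp's board, held by the clamp, tongue half sticking out over the board's edge. It must be put down and regrasped between clamp and bed (see clamp_fence, bed).
- plate_tongue (a point): Middle of the tongue's tip, at (75, 0, 3) mm in the plate's frame. The tongue continues the underside: x 60..75, 44 mm wide, 6 mm thick (z 0..6).
- plate_pocket (a point): Middle of the floor of the square pocket in the plate's top (26 x 26 mm, 7 mm deep), at (-18, 0, 3) mm in the plate's frame. In the bed, hold the plate across its 60 mm width at this end, at about x = -40 mm. To regrasp, the surface between clamp and bed (around x 0.55, y 0.03 m in the base frame, partly thin paper, level with the cabinet top) is free and flat.
- clamp: Toggle clamp on a fixed wooden board 170 x 100 x 18 mm, near left on the cabinet top (not the one farther off). Origin: centre of the board's underside; x points from pad to handle, z up. Closed: arm bar at z 44..52, x -54..50 mm; its pad (radius 9.5, at x -46, down to z 21.5) stands in the plate's pocket. The plate's origin is then at (-64, 0, 18) mm, tongue toward -x.
- clamp_fence (a point): Middle of the rear end of the board's locating fence, at (-4, 0, 18) mm in the clamp's frame. Two low walls at y = +-32.5..40.5, x -59..-4, up to z 32 mm, 2.5 mm off the plate's long sides: they close off the plate's pocket half (plate x < -5), so there only its tongue half can be gripped across the width, at plate x about 35 to 45 mm. The plate lifts straight out.
- clamp_hinge (a point): Hinge of the clamp arm, at (48, 0, 48) mm in the clamp's frame; axis along the clamp's y.
- clamp_handle (a point): Upper part of the handle (red grip, 20 mm wide), 83 mm from the hinge. Closed, it is at (63, 0, 130) mm in the clamp's frame; the handle stands upright, top at z 162, its face toward the pad at about x 44..52 mm. Push that face toward the clamp's +x, over and down in an arc about the hinge, to lift the arm.
- clamp_arm (a joint): Angle of the clamp arm: 0 closed, 1.36 rad fully open (bar nearly upright, handle nearly level along the clamp's +x). About 0.15 Nm of friction; stays where it is left.
- bed: Press bed, fixed grey steel fixture, far right on the cabinet top. Origin: centre of its underside; x points to the lip end, z up. Floor at z 14 mm. Cheeks beside the tongue half: x 5..86, inner faces y = +-33, top z 25 (no room for fingers there). At x < 5 there are none and the foot is 44 mm wide. Seated, the plate has the bed's axes and its origin at x -3..2.5, y 0, z 14 mm.
- bed_lip (a point): Middle of the lip's lower edge, at (65, 0, 22.5) mm in the bed's frame. The lip is 5 mm thick and covers the tongue slot: floor z 14, end wall at x 77.5. Put the tongue's tip 5 to 8 mm under it with the plate's other end raised 10 to 25 degrees, then lower that end.
- bed_stop (a point): Top edge of the rear stop on the side of the plate, at (-63, 0, 21) mm in the bed's frame: a ridge 7 mm above the floor and 8 mm long (x -63..-71), 44 mm wide. The seated plate's rear face stands just inside it (5.5 mm play in all), so the plate cannot be slid in flat.
- brass_weight: Bystander: brass knob weight, 48 x 48 x 62 mm, origin under its centre.
- glue_pot: Bystander: open white glue pot, 83 x 83 x 82 mm, origin under its centre.
- thread_spool: Bystander: upright thread spool, 44 x 44 x 56 mm, origin under its centre.

How it is judged (in metres and radians):
On the way, in this order (a step that is already met when the one before it is completed fails the run):
1. the clamp arm is swung up (joint above 1.0 rad) (value of joint clamp_arm above 1 rad), for 0.2 s.
2. the plate is taken out of the clamp (moved more than 6 cm) (distance of plate from where it was at the start of the episode above 0.06 m), for 0.1 s.
3. the tongue's tip is at least 3 mm under the lip while the plate is still tilted by more than 0.08 rad, pocket end up (x of plate_tongue in the frame of bed above 0.068 m and z of plate_tongue in the frame of bed below 0.0225 m and z of plate in the frame of bed above 0.0175 m and angle between plate's own z axis and vertical between 0.08 and 0.7 rad), for 0.05 s.
At the end, for the whole second after the job is handed in: The plate lies in the press bed, tongue under the lip (tip 4 mm or more past the lip's edge), its underside on the floor of the bed within 2.5 mm, level within 0.03 rad, lined up with the bed within 0.12 rad and 8 mm, at rest and released; the clamp arm is left open (above 1.0 rad) (x of plate_tongue in the frame of bed between 0.069 and 0.08 m and z of plate in the frame of bed between 0.011 and 0.0165 m and horizontal distance between plate and bed below 0.008 m and angle between plate's own z axis and vertical below 0.03 rad and angle between the x axis of plate and the x axis of bed, either way round below 0.12 rad and linear speed of plate below 0.02 m/s and value of joint clamp_arm above 1 rad); the robot touches nothing.
It fails at once if the brass weight, the glue pot or the spool is moved more than 3 cm or tipped over (distance of any of brass_weight, glue_pot, thread_spool from where it was at the start of the episode above 0.03 m or angle between any of brass_weight, glue_pot, thread_spool's own z axis and vertical above 0.5 rad).
It also fails if it takes over 58 s, if anything falls off the work surface, if the arm or the gripper's body presses on something with over 40 N, if the wrist force passes 120 N, or if a joint passes its speed limit or range.

## Working session

There is one attempt and no reset: what is moved stays moved. The work goes in short steps, each a Python script; the robot and the scene stay as the last script left them, time stands still between calls to the robot, and variables do not carry over. Pictures are saved under pics/ and viewed, at most 11 in all, crops included, and the job is handed in when it is done.

```bash
mkdir -p pics; cat > h.py <<'E'
import numpy as np, cv2
from scipy.spatial.transform import Rotation as Ro
from bench import robot
def cam(n):
    d=robot.get_image(n); return d
def ray(d,u,v):
    f=240/np.tan(np.radians(d["fovy"])/2)
    o=np.array(d["orientation"],float)
    R=Ro.from_euler('xyz',o).as_matrix() if o.size==3 else o.reshape(3,3)
    r=R@np.array([(u-d["cx"])/f,(v-d["cy"])/f,1.]); return np.array(d["eye"],float),r/np.linalg.norm(r)
def onz(d,u,v,z):
    e,r=ray(d,u,v); return e+r*(z-e[2])/r[2]
def proj(d,p):
    f=240/np.tan(np.radians(d["fovy"])/2)
    R=Ro.from_euler('xyz',np.array(d["orientation"],float)).as_matrix()
    c=R.T@(np.array(p,float)-np.array(d["eye"],float)); return c[0]/c[2]*f+d["cx"],c[1]/c[2]*f+d["cy"]
E
python3 - <<'E'
from h import *
import pickle
for n in("side","top"):
    d=cam(n); cv2.imwrite(f"pics/{n}0.png",d["img"]); pickle.dump(d,open(n+"0.pkl","wb"))
    print(n,d["fovy"],d["cx"],d["cy"],d["eye"],d["orientation"])
print(robot.current_t(),robot.current_eef_rot())
E
```

```text
side 45.40552013038597 318.38470973922057 245.7264230867642 [ 693.91589427 -736.27985773 1288.1507249 ] [-2.55533532  0.00858409  0.20506518]
top 46.229077862460294 328.16336456274695 246.70961078800246 [ 422.17625324   46.6645992  1195.26407166] [-3.07577018 -0.01856079 -1.57956893]
0.1 [-3.14002340e+00 -3.34233362e-04  2.78282756e+00]
```

View pics/side0.png

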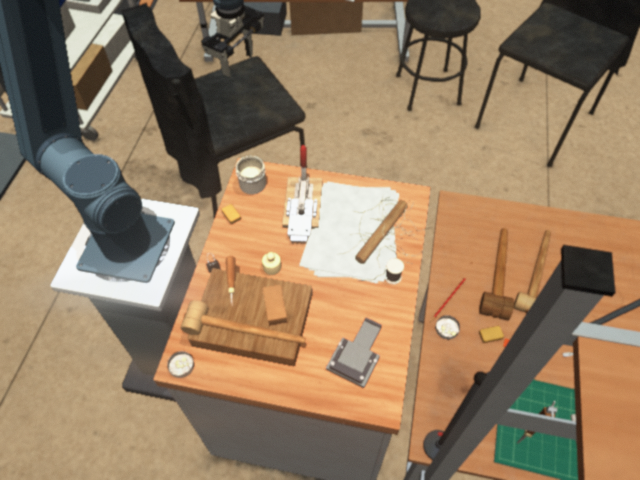

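View pics/top0.png

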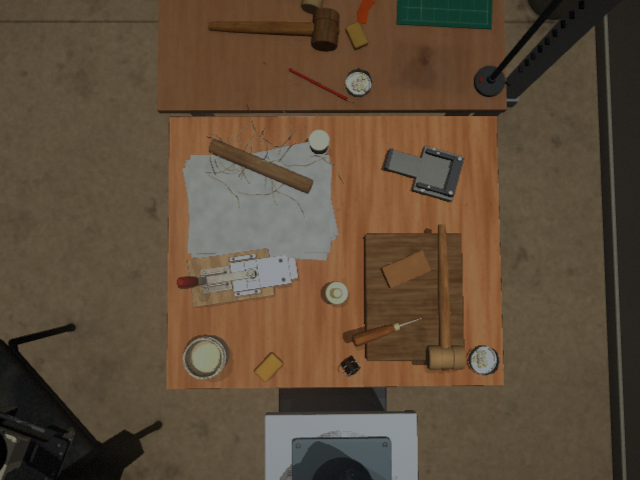

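Top view: the clamp is at about (235,277) with its handle at left (185,282), and the plate's tongue points right at (297,270). The bed is at (425,172), with cheeks and lip on the right. The weight is at (336,293), the spool at (318,141) and the pot at (206,357). Next I'll enlarge both fixtures.

```bash
python3 - <<'E'
from h import *
i=cv2.imread("pics/top0.png")
a=cv2.resize(i[235:315,170:305],None,fx=5.8,fy=5.8,interpolation=3)[:464]
b=cv2.resize(i[140:205,375:470],None,fx=8,fy=8,interpolation=3)
cv2.imwrite("pics/c1.png",a);cv2.imwrite("pics/c2.png",b)
import pickle
d=pickle.load(open("top0.pkl","rb"))
for n,u,v,z in[("tongueR",297,270,24),("bed",425,172,14),("weight",336,293,60),("spool",318,141,56),("pot",206,357,82)]: print(n,onz(d,u,v,z).round())
E
```

```text
tongueR [451.  90.  24.]
bed [ 658. -184.   14.]
weight [403.  10.  60.]
spool [715.  44.  56.]
pot [282. 266.  82.]
```

View pics/c1.png

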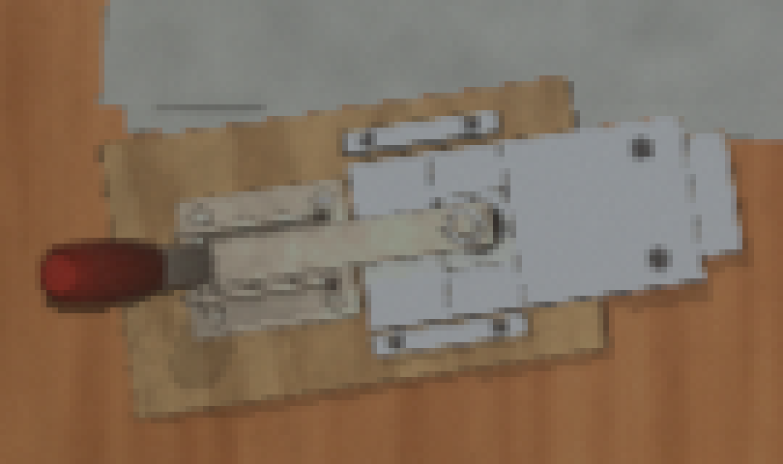

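View pics/c2.png

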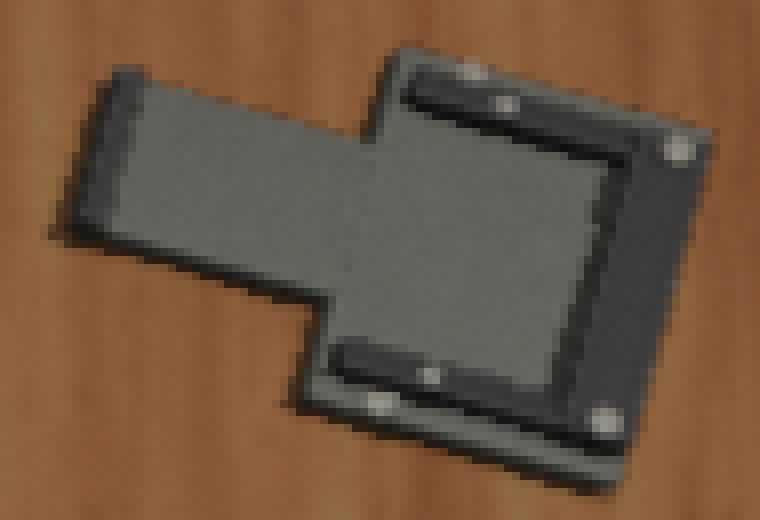

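Clamp crop: the board corners are at about (105,145), (138,415), (605,350) and (575,80), and the tongue tip runs (722,133)–(742,248). Bed crop: the ridge is at left, (120,70)–(68,232), and the lip edge at right runs about (630,165)–(560,390).

```bash
python3 - <<'E'
from h import *
import pickle
d=pickle.load(open("top0.pkl","rb"))
A=lambda u,v,z: onz(d,170+u/5.8,235+v/5.8,z)[:2]
B=lambda u,v,z: onz(d,375+u/8,140+v/8,z)[:2]
def fit(P,Q): # model P->world Q
    P=np.array(P,float);Q=np.array(Q);p=P-P.mean(0);q=Q-Q.mean(0)
    a=np.arctan2((p[:,0]*q[:,1]-p[:,1]*q[:,0]).sum(),(p*q).sum());R=np.array([[np.cos(a),-np.sin(a)],[np.sin(a),np.cos(a)]])
    t=Q.mean(0)-R@P.mean(0); print("yaw",round(a,4),"t",t.round(1),"res",np.linalg.norm(Q-(P@R.T+t),axis=1).round(1)); return a,t
# clamp: +x = handle(+y world), clamp y = world -x
print("clamp");fit([(85,-50),(85,50),(-85,50),(-85,-50),(-124,30),(-124,-30),(-139,22),(-139,-22)],
 [A(105,145,18),A(138,415,18),A(605,350,18),A(575,80,18),A(706,278,28),A(678,118,28),A(742,248,24),A(722,133,24)])
print("  order alt");fit([(85,50),(85,-50),(-85,-50),(-85,50),(-124,-30),(-124,30),(-139,-22),(-139,22)],
 [A(105,145,18),A(138,415,18),A(605,350,18),A(575,80,18),A(706,278,28),A(678,118,28),A(742,248,24),A(722,133,24)])
print("bed"); r=[B(120,70,21),B(68,232,21)]; print(np.linalg.norm(r[0]-r[1]))
fit([(-71,22),(-71,-22),(5,22),(5,-22)],[*r,B(368,142,14),B(325,298,14)])
print("foot corners",B(710,132,14),B(618,490,14),"lip mid",B(598,278,27.5))
# side check of handle
s=pickle.load(open("side0.pkl","rb"))
m=cv2.inRange(s["img"],(0,0,110),(60,60,255)); m[:, :280]=0;m[:,330:]=0;m[:130]=0;m[180:]=0
v,u=np.nonzero(m);print("side red",u.min(),u.max(),v.min(),v.max(),onz(s,u.mean(),v.mean(),138))
m=cv2.inRange(d["img"],(0,0,60),(60,60,255)); m[:, :170]=0;m[:,205:]=0;m[:270]=0;m[295:]=0
v,u=np.nonzero(m);print("top red",u.min(),u.max(),v.min(),v.max(),onz(d,u.mean(),v.mean(),138))
E
```

```text
clamp
yaw 1.7041 t [436.7 227.5] res [2.1 1.7 0.8 2.5 0.9 2.1 1.8 2.1]
  order alt
yaw 1.7062 t [436.6 227.5] res [99.1 98.4 99.5 98.3 59.2 58.8 42.4 43.5]
bed
45.74220052888171
yaw -1.8353 t [ 667.7 -167.5] res [4.2 2.1 2.5 3.4]
foot corners [ 690.94946111 -267.56478383] [ 594.71457354 -240.62128689] lip mid [ 649.05015447 -233.35966698]
side red 301 305 145 164 [428.14627442 285.43411548 138.        ]
top red 177 204 276 288 [427.61504117 290.66221485 138.        ]
```

```bash
cat >> h.py <<'E'
CO=np.array([436.7,227.5]);CY=1.704
def fr(o,y,p): 
    c,s=np.cos(y),np.sin(y); return [o[0]+c*p[0]-s*p[1],o[1]+s*p[0]+c*p[1],p[2]]
C=lambda *p: fr(CO,CY,p)
DN=lambda y:[np.pi,0,y]
E
python3 - <<'E'
from h import *
robot.move_gripper(0.0)
robot.move_ptp(C(18,0,230),DN(CY)); 
def tcp(q):
    th=1.391-q; return C(48+80*np.cos(th)-11*np.sin(th)-7.5*np.sin(th),0,48+80*np.sin(th)+11*np.cos(th))
robot.move_linear(C(18,0,129),speed=250)
print(robot.current_t())
for q in np.linspace(0,1.36,9):
    hit=robot.move_linear(tcp(q),speed=150,f_stop=25)
    print(round(q,2),hit,robot.current_contact_force().round(1))
    if hit: break
p=robot.current_tcp_pos(); robot.move_linear([p[0],p[1],190],speed=300)
robot.move_gripper(1.0)
robot.move_ptp(C(-104,0,190),DN(CY))
d=cam("wrist");cv2.imwrite("pics/w1.png",d["img"]);t=cam("top");cv2.imwrite("pics/t1.png",t["img"])
import pickle;pickle.dump(d,open("w1.pkl","wb"))
cv2.imwrite("pics/v1.png",np.hstack([cv2.resize(d["img"],None,fx=.75,fy=.75),cv2.resize(t["img"][200:340,150:320],(320,264))[:,:] if 0 else cv2.copyMakeBorder(cv2.resize(t["img"][200:340,150:320],(320,264)),0,96,0,0,0)]))
print(robot.current_t())
E
```

```text
3.4583
0.0 False [-0.6 -0.5 -0.1]
0.17 False [ 0.  -0.6  0.5]
0.34 False [-0.  -0.  -0.8]
0.51 False [ 0.5 -0.   0.5]
0.68 False [0.9 0.9 0.2]
0.85 False [-0.2 -0.3 -0.2]
1.02 False [0.9 0.  0.2]
1.19 False [ 0.8 -0.2  0.3]
1.36 False [-0.2  0.  -0.4]
8.85
```

View pics/v1.png

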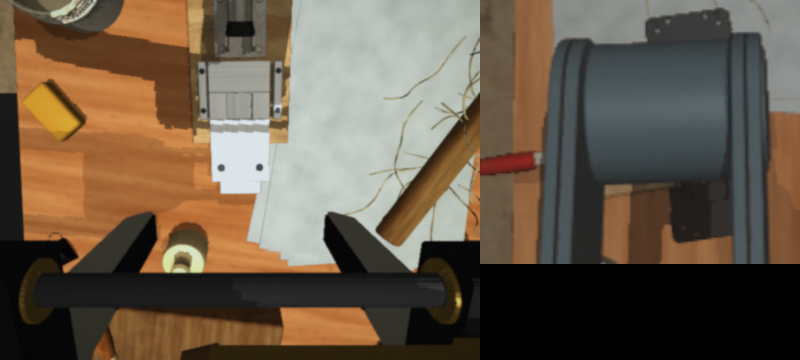

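The wrist picture shows the bar swung clear and the red handle lying level. The plate's tongue-end body corners are at about (211,181) and (270,181) in the 0.75x view. Next I'll refine the plate's lateral position from these and grasp it.

```bash
python3 - <<'E'
from h import *
import pickle
d=pickle.load(open("w1.pkl","rb"))
g=cv2.cvtColor(d["img"],cv2.COLOR_BGR2HSV)
m=cv2.inRange(g,(90,0,195),(140,60,255)); m[:150]=0;m[262:]=0;m[:,:270]=0
for v in(200,215,230,238,245,250):
    u=np.nonzero(m[v])[0]; u=u[u<375]; print(v,u.min() if len(u) else 0,u.max() if len(u) else 0)
def loc(u,v,z):
    p=onz(d,u,v,z)[:2]-CO; c,s=np.cos(CY),np.sin(CY); return (np.array([c*p[0]+s*p[1],-s*p[0]+c*p[1]])).round(1)
print(loc(281,241,28),loc(360,241,28),loc(293,257,24),loc(347,256,24), loc(282,200,28),loc(358,200,28))
E
```

```text
200 282 357
215 283 357
230 283 358
238 284 357
245 294 345
250 295 345
[-121.4   29.9] [-121.4  -32.6] [-136.    20.9] [-135.1  -22.8] [-88.6  28.4] [-88.6 -30.2]
```

The plate matches the clamp frame within about 2 mm. Next: grasp it low on the fingers so that it can be set down, lift it, set it down, then look at the bed.

```bash
cat >> h.py <<'E'
BO=np.array([667.5,-168.5]);BY=-1.835
B=lambda *p: fr(BO,BY,p)
E
python3 - <<'E'
from h import *
import pickle
robot.move_linear(C(-104,-0.5,20.5),speed=200)
robot.move_gripper(0.3)
print("grip",robot.current_gripper_width(),robot.current_finger_force())
robot.move_linear(C(-104,-0.5,75),speed=150)
y=BY+np.pi; dr=np.array([np.cos(BY),np.sin(BY)])
P=np.array([550,35.])+dr*41
robot.move_ptp([*P,60],DN(y))
robot.move_linear([*P,14],speed=150)
print(robot.move_linear([*P,1.0],speed=40,f_stop=5),robot.current_tcp_pos(),robot.current_contact_force(),robot.current_gripper_width())
robot.move_gripper(1.0)
robot.move_linear([*P,110],speed=300)
robot.move_ptp(B(90,0,230),DN(y))
d=cam("wrist");pickle.dump(d,open("w2.pkl","wb"));cv2.imwrite("pics/w2.png",d["img"])
t=cam("top");pickle.dump(t,open("t2.pkl","wb"));cv2.imwrite("pics/t2.png",t["img"])
cv2.imwrite("pics/v2.png",np.vstack([np.pad(cv2.resize(d["img"][0:280],None,fx=1.2,fy=1.2),((0,0),(0,32),(0,0))),cv2.resize(t["img"][170:270,200:500],(800,264))]))
print(robot.current_t())
E
```

```text
grip 0.6438415150694157 29.979662038385868
True [540.53023199  -4.78214947   2.43649872] [ 1.1426527  -1.11115201  1.69849444] 0.6443096196342691
14.9667
```

View pics/v2.png

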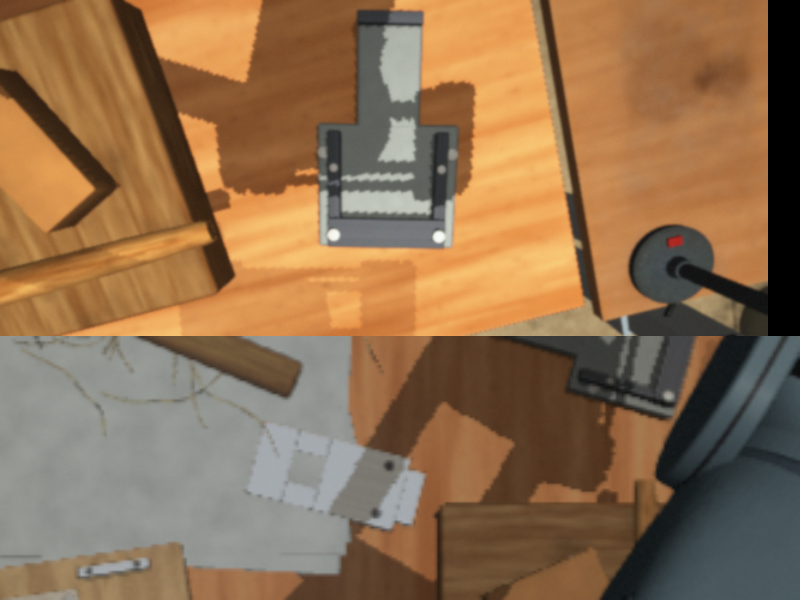

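Wrist view (1.2x): the bed's ridge outer edge is at (358,11)–(424,11), the foot shoulder at (358,124) and (419,124), the lip edge at (330,218)–(440,219) and the end at (321,244)–(450,246). The plate lies flat on the free surface.

```bash
python3 - <<'E'
from h import *
import pickle
d=pickle.load(open("w2.pkl","rb"))
def loc(u,v,z):
    p=onz(d,u/1.2,v/1.2,z)[:2]-BO; c,s=np.cos(BY),np.sin(BY); return (np.array([c*p[0]+s*p[1],-s*p[0]+c*p[1]])).round(1)
for n,u,v,z in[("ridge -71 -22",358,11,21),("-71 22",424,11,21),("5 -22",358,124,14),("5 22",419,124,14),("lip65 L",341,218,27.5),("lip65 R",433,219,27.5),("cheek in L front",341,180,25),("cheek in R",435,180,25),("cheek start L x5",328,130,25),("R",449,132,25),("endL",328,246,27.5),("endR",447,247,27.5)]: print(n,loc(u,v,z))
t=pickle.load(open("t2.pkl","rb"))
T=lambda u,v,z: onz(t,200+u*300/800,170+(v-336)*100/264,z)[:2].round(1)
# plate corners: rear L/R, front
q=[T(265,422,10),T(247,493,10),T(407,458,10),T(388,529,10)];print(q)
P=np.array([(-60,30),(-60,-30),(60,30),(60,-30)],float);Q=np.array(q);p=P-P.mean(0);w=Q-Q.mean(0)
print("plate",Q.mean(0),np.arctan2((p[:,0]*w[:,1]-p[:,1]*w[:,0]).sum(),(p*w).sum()))
E
```

```text
ridge -71 -22 [-69.7 -18.4]
-71 22 [-69.7  24.8]
5 -22 [  0.6 -19.6]
5 22 [ 0.5 23.3]
lip65 L [ 64.9 -31.7]
lip65 R [65.5 33.6]
cheek in L front [ 38.5 -31.4]
cheek in R [38.5 34.5]
cheek start L x5 [  5.  -39.6]
R [ 6.2 43.3]
endL [ 85.1 -41.5]
endR [85.7 44.2]
[array([594.4,  84.2]), array([537.2,  98.8]), array([564.6, -28.5]), array([507.5, -12.8])]
plate [550.925  35.425] -1.83006032740271
```

```bash
cat >> h.py <<'E'
BO=np.array([669.5,-169.2]);BY=-1.849
GX,GZ=-40.,1.7
def pose(tipx,tipz,a,y=0.):  # tip's lower edge in bed frame -> tcp pos, ori
    R=Ro.from_euler('y',a); v=R.apply([GX-75,0,GZ])
    o=(Ro.from_euler('z',BY)*R*Ro.from_euler('z',np.pi)*Ro.from_euler('x',np.pi)).as_euler('xyz')
    return B(tipx+v[0],y+v[1],tipz+v[2]),list(o)
E
python3 - <<'E'
from h import *
import pickle
py=-1.835; g=np.array([551.3,35.6])-40*np.array([np.cos(py),np.sin(py)])
robot.move_ptp([*g,80],DN(py+np.pi))
robot.move_linear([*g,1.7],speed=150,f_stop=10)
print(robot.current_tcp_pos())
robot.move_gripper(0.3); print(robot.current_gripper_width(),robot.current_finger_force())
robot.move_linear([*g,100],speed=150)
a=0.19
robot.move_ptp(*pose(58,70,a)); robot.move_linear(*pose(58,22,a),speed=100)
d=cam("side");pickle.dump(d,open("s3.pkl","wb"));cv2.imwrite("pics/s3.png",d["img"])
w=cam("wrist");cv2.imwrite("pics/w3.png",w["img"])
print(robot.current_t(),robot.current_contact_force(),robot.current_ft_torque())
u,v=map(int,proj(d,B(0,0,30)));print(u,v)
c=cv2.resize(d["img"][v-55:v+55,u-60:u+60],None,fx=5,fy=5,interpolation=3)
cv2.imwrite("pics/v3.png",c)
E
```

```text
[563.77263543  72.88733181  34.04469021]
0.3029446913134506 0.0
20.125 [-0.16467579 -0.13710857  0.21277471] [-0.09160673  0.07727439  0.0275784 ]
361 342
```

View pics/v3.png

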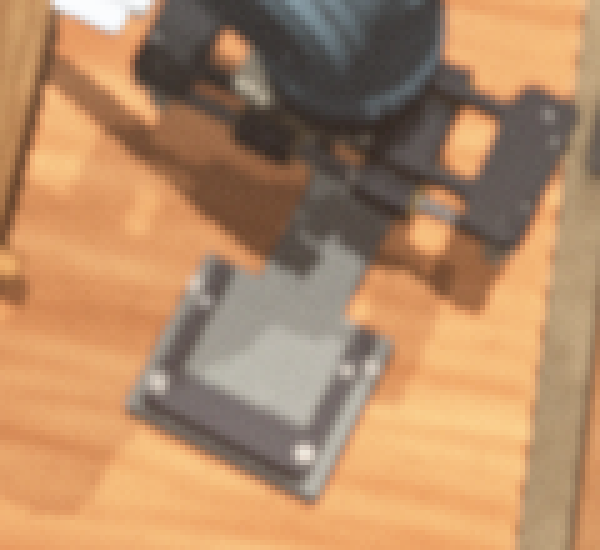

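The grasp missed: the descent stopped at z 34 on contact, so the gripper is empty. The likely cause is the wooden stick beside the paper. I'll back off and look at the plate and the stick.

```bash
python3 - <<'E'
from h import *
import pickle
robot.move_linear(B(-30,0,120),ori=None,speed=250)
robot.move_gripper(0.78)
d=cam("top");pickle.dump(d,open("t4.pkl","wb"));cv2.imwrite("pics/v4.png",cv2.resize(d["img"][120:250,200:360],None,fx=4.5,fy=4.5,interpolation=3))
cv2.imwrite("pics/t4.png",d["img"]);print(robot.current_t())
E
```

```text
21.5167
```

View pics/v4.png

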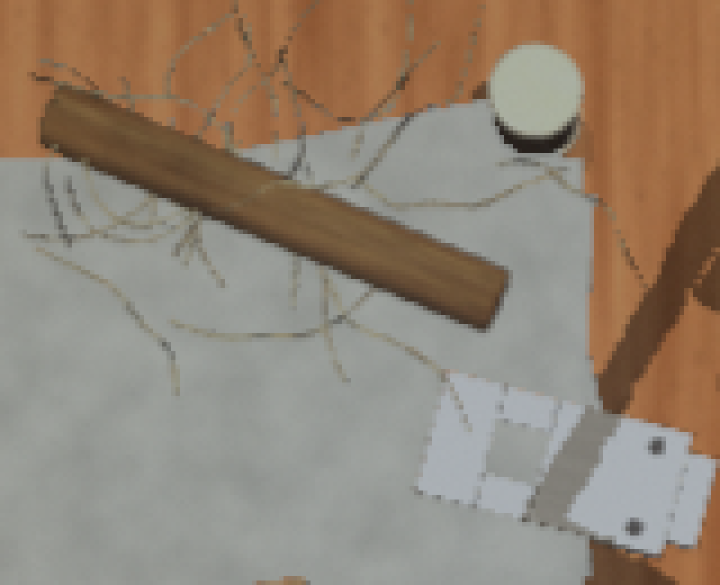

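The plate is unmoved, with corners at (445,372), (418,490), (692,432) and (662,552). The stick's end at (488,330) sat right under the wide-open finger at plate x -40. I'll regrasp at plate x -28 with a narrower opening, clear of the stick.

```bash
sed -i 's/^GX,GZ=.*/GX,GZ=-28.,1.7/' h.py; python3 - <<'E'
from h import *
import pickle,sys
py=-1.835; g=np.array([551.3,35.6])+GX*np.array([np.cos(py),np.sin(py)])
robot.move_gripper(0.76)
robot.move_ptp([*g,80],DN(py+np.pi))
hit=robot.move_linear([*g,1.7],speed=120,f_stop=10)
print(hit,robot.current_tcp_pos())
if hit: sys.exit()
robot.move_gripper(0.3); print(robot.current_gripper_width(),robot.current_finger_force())
if robot.current_finger_force()<5: sys.exit()
robot.move_linear([*g,100],speed=150)
a=0.19
robot.move_ptp(*pose(58,70,a)); robot.move_linear(*pose(58,24,a),speed=100)
d=cam("side");pickle.dump(d,open("s5.pkl","wb"));cv2.imwrite("pics/s5.png",d["img"])
print(robot.current_t(),robot.current_gripper_width())
u,v=map(int,proj(d,B(20,0,30)))
cv2.imwrite("pics/v5.png",cv2.resize(d["img"][v-50:v+50,u-60:u+60],None,fx=6,fy=6,interpolation=3)); print(u,v)
for x in(-60,60,75):
    R=Ro.from_euler('y',a)
    for y in(-1,1):
        q=R.apply([x-75,y*(22 if x==75 else 30),6 if x==75 else 10]); p=proj(d,B(58+q[0],q[1],24+q[2])); print(x,y,((p[0]-u+60)*6,(p[1]-v+50)*6))
E
```

```text
True [5.57697164e+02 6.14236845e+01 3.81216122e-01]
```

It stopped only at the surface (z 0.4), alongside the plate. I'll raise slightly and grip.

```bash
sed -i 's/^GX,GZ=.*/GX,GZ=-28.,2.5/' h.py; python3 - <<'E'
from h import *
import pickle,sys
py=-1.835; g=np.array([551.3,35.6])+GX*np.array([np.cos(py),np.sin(py)])
robot.move_linear([*g,2.5],speed=50)
print(robot.current_tcp_pos(),robot.current_contact_force())
robot.move_gripper(0.3); print(robot.current_gripper_width(),robot.current_finger_force())
if robot.current_finger_force()<5: sys.exit()
robot.move_linear([*g,100],speed=150)
a=0.19
robot.move_ptp(*pose(58,70,a)); robot.move_linear(*pose(58,24,a),speed=100)
d=cam("side");pickle.dump(d,open("s5.pkl","wb"));cv2.imwrite("pics/s5.png",d["img"])
print(robot.current_t(),robot.current_gripper_width())
u,v=map(int,proj(d,B(20,0,30)))
cv2.imwrite("pics/v5.png",cv2.resize(d["img"][v-50:v+50,u-60:u+60],None,fx=6,fy=6,interpolation=3)); print(u,v)
for x in(-60,60,75):
    R=Ro.from_euler('y',a)
    for y in(-1,1):
        q=R.apply([x-75,y*(22 if x==75 else 30),6 if x==75 else 10]); p=proj(d,B(58+q[0],q[1],24+q[2])); print(x,y,round((p[0]-u+60)*6),round((p[1]-v+50)*6))
E
```

```text
[559.32897212  62.11194028   2.63862506] [-0.65400711 -0.04435572 -0.18040906]
0.6405836190693581 29.99782618135214
26.3833 0.6400884307425858
358 349
-60 -1 396 49
-60 1 533 112
60 -1 263 316
60 1 403 384
75 -1 265 362
75 1 368 412
```

View pics/v5.png

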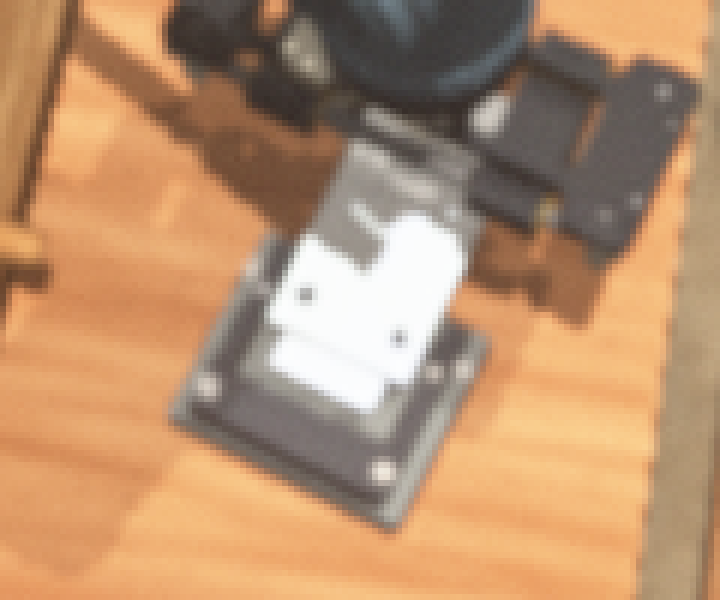

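The plate is held at the intended tilt; its tongue corners at (265,362) and (375,410) match the prediction. Before inserting, I'll check the lateral alignment against the bed's lip screws at (207,387) and (382,472).

```bash
python3 - <<'E'
from h import *
import pickle
d=pickle.load(open("s5.pkl","rb"));u0,v0=358,349
def loc(u,v,z):
    p=onz(d,u0-60+u/6,v0-50+v/6,z)[:2]-BO; c,s=np.cos(BY),np.sin(BY); return (np.array([c*p[0]+s*p[1],-s*p[0]+c*p[1]])).round(1)
print("screws",loc(207,387,29),loc(382,472,29),"tongue corners",loc(265,362,30),loc(375,410,30),"body",loc(268,318,36.5),loc(412,385,36.5),"foot end",loc(172,415,14),loc(392,530,14))
E
```

```text
screws [ 78.3 -37.6] [78. 37.] tongue corners [ 59.1 -22.1] [57.2 24.1] body [ 44.8 -28.1] [43.9 33.2] foot end [ 89.3 -47. ] [91.6 48.5]
```

```bash
python3 - <<'E'
from h import *
a=0.19;Y=-1.5
p,o=pose(58,14.0,a,Y)
def st(n,h): print(n,h,robot.current_contact_force().round(1),robot.current_gripper_width())
st("down",robot.move_linear(p,o,speed=25,f_stop=4))
z=robot.current_tcp_pos()[2]; tz=14+z-p[2]+0.3; print("tip z est",tz)
p2,o=pose(72,tz,a,Y)
h=robot.move_linear(p2,o,speed=30,f_stop=10); st("slide",h)
tp=robot.current_tcp_pos(); b=np.array(B(0,0,0)); print("tip x",72+(tp-np.array(p2))[:2]@np.array([np.cos(BY),np.sin(BY)]),robot.current_t())
E
```

```text
down False [-0.8 -0.  -1.6] 0.6390332331272124
tip z est 14.231712247712178
slide False [-0.4 -1.1 -2.4] 0.6406347094179651
tip x 72.37765390171305 27.5583
```

```bash
python3 - <<'E'
from h import *
Y=-1.5
robot.sleep(0.1)
for k in np.linspace(0,1,6)[1:]:
    p,o=pose(72.5+2*k,14.1,0.19*(1-k),Y)
    h=robot.move_linear(p,o,speed=30,f_stop=15)
    print(round(k,2),h,robot.current_contact_force().round(1),(robot.current_tcp_pos()-np.array(p)).round(1))
    if h: break
d=cam("side");u,v=358,349
import pickle;pickle.dump(d,open("s6.pkl","wb"))
cv2.imwrite("pics/v6.png",cv2.resize(d["img"][v-50:v+50,u-60:u+60],None,fx=6,fy=6,interpolation=3));print(robot.current_t())
E
```

```text
0.2 False [-1.   0.6 -1.6] [-0.1  0.9 -0.1]
0.4 False [ 0.8  0.4 -1.9] [-0.   0.7  0. ]
0.6 False [ 0.2  1.  -1.4] [-0.1  0.4 -0. ]
0.8 False [ 0.3  1.  -2.1] [-0.1  0.4 -0. ]
1.0 False [ 0.4  0.  -2.1] [0.1 0.2 0.1]
29.1167
```

View pics/v6.png

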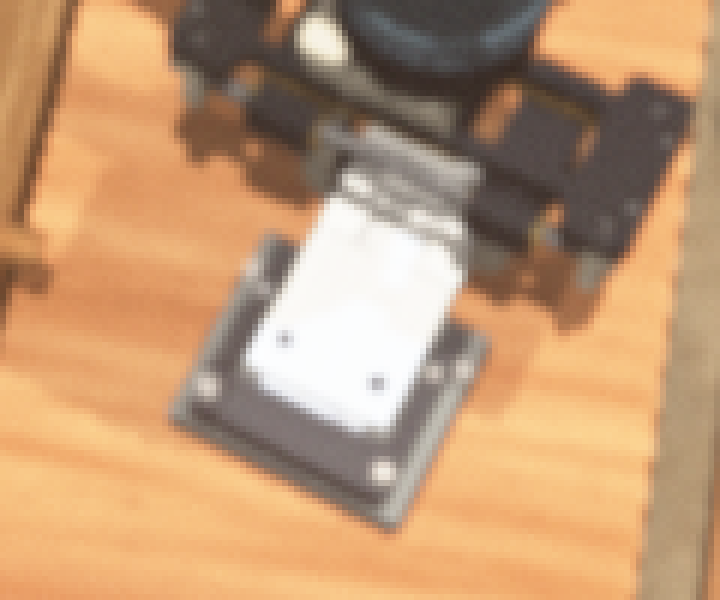

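The tongue is under the lip and the plate is level, but the tool still carries its weight (-2 N). I'll lower gently to contact, release and check.

```bash
python3 - <<'E'
from h import *
p=robot.current_tcp_pos()
h=robot.move_linear([p[0],p[1],p[2]-2.5],speed=15,f_stop=6)
print(h,robot.current_tcp_pos()-p,robot.current_contact_force())
robot.move_gripper(0.85); p=robot.current_tcp_pos()
robot.move_linear([p[0],p[1],140],speed=150)
robot.move_ptp(B(60,0,230),DN(BY+np.pi))
robot.sleep(.2);w=cam("wrist")
robot.move_ptp([400,0,300],DN(BY+np.pi))
robot.sleep(.2);d=cam("side");t=cam("top")
u,v=358,349
import pickle;pickle.dump([w,d,t],open("f.pkl","wb"))
a=cv2.resize(d["img"][v-50:v+50,u-60:u+60],(400,333),interpolation=3);b=cv2.resize(t["img"][130:220,370:480],(400,333),interpolation=3)
c=cv2.resize(w["img"][:],(355,266));e=cv2.resize(t["img"][220:330,160:310],(400,266))
cv2.imwrite("pics/v7.png",np.vstack([np.hstack([a,b]),np.hstack([c,np.pad(e,((0,0),(0,45),(0,0)))])]));print(robot.current_t())
E
```

```text
True [ 0.06406258 -0.10032466 -0.40750809] [-0.70059046 -0.73117192  4.05313078]
33.3
```

View pics/v7.png

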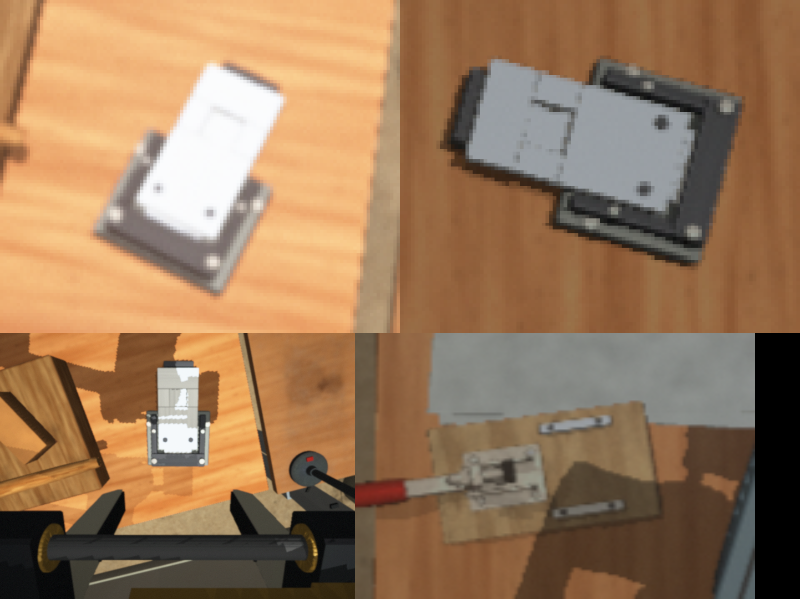

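The plate lies flat inside the stop with the dark ridge fully visible behind it at (465,110), its tongue is under the lip, and the clamp is open and clear.

```bash
python3 -c "
from h import *
print(robot.hand_in())"
```

```text
the job is handed in; nothing more can be done
None
```

I handed the job in at about 33 s: the clamp arm is open, and the last pictures show the plate flat in the press bed with its tongue under the lip; the one slip was a finger touching the loose wooden stick during the first regrasp, and the judge returned no verdict.

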